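Cover the egg tin, then hold up one egg with the tongs

TASK

Set the loose steel lid on the open tin of boiled eggs so that it sits seated and level, putting it down rather than dropping it. Then take up the kitchen tongs, close their jaws on the egg standing in the egg cup and lift it; never touch the egg with the gripper itself, and leave everything else standing where it is. Finish while holding: keep the egg still in the tongs at least 9 cm above where it sat, with nothing put down or let go.

Things in the scene. Friction and masses are not known exactly. Their poses are not given: they have to be found in the camera images.
- tin_rim (a point): centre of the mouth of the open upright steel tin, 100 mm across, 75 mm tall, wall 3 mm (bore 94 mm); this point is level with the rim, 75 mm above the shelf; z up. Loose, about 0.8 kg with the eggs inside, which stay below the rim. It stands on the left or the right; the egg cup is on the other side.
- lid_seat (a point): point on the axis of the loose steel lid (0.12 kg) at the underside of its plate, which rests on the tin's rim; 6 mm above the shelf at the start, z up. Plate 110 mm across, 4 mm thick; below it a locating plug 88 mm across, 6 mm deep, which enters the tin's bore with 3 mm play all round; above it a knob.
- lid_knob (a point): middle of the lid's upright round knob, 20 mm across and 28 mm tall, standing on the plate; this point is 24 mm above the lid's lowest face, 18 mm above lid_seat and 14 mm above the plate's upper face.
- tongs_grip (a point): grip point of the steel kitchen tongs lying flat, jaws away from the robot: midway between their two black rubber pads and half-way up, 14 mm above the shelf. x runs along the tongs to the jaws, y across (squeeze along it), z up. About 0.14 kg, 28 mm tall, 210 mm long, balanced near here; hinge 90 mm behind. Pads 48 mm long, 28 mm tall, 51 mm over their outer faces when open.
- tongs_left (a joint): closing angle of each tongs arm: 0 sprung open on a stop, 0.097 with the jaws on the egg (34 mm over the pads), 0.175 shut; both arms move equally. Each pad needs 10 N before the tongs begin to close and 12 N when the jaws meet the egg; about half of any more goes to the jaws. A grip of 6 to 9 N (or 49 to 50 mm wide) carries them open; 20 to 35 N holds the egg.
- tongs_tip (a point): point midway between the two cupped jaws, 95 mm ahead (+x) of tongs_grip and level with it; axes as tongs_grip. The jaws are 26 mm tall (from 14 mm below to 12 mm above this point), reach 17 mm ahead and behind it, and stand 67 mm apart at their nearest while open; the tongs are 93 mm wide there.
- egg_center (a point): middle of the boiled egg, pale, 44 mm across, 58 mm tall, about 0.06 kg, standing on end loosely in the egg cup; this point is 50 mm above the shelf at the start. z up.
- eggcup: white ceramic egg cup on a foot 50 mm across, rim 44 mm across and 29 mm above the shelf, inner floor 22 mm up; origin at the centre of its underside. Loose, about 0.15 kg. It stands on the left or the right; the tin is on the other side.
- jar: bystander: lever-lock glass jar, 92 mm across, 145 mm tall; origin at the centre of its underside
- measuring_cup: bystander: yellow plastic measuring cup, 72 mm across, 65 mm tall, handle towards its +y; origin under its centre
- peg_tin: bystander: small open steel tin of wooden pegs, 76 mm across, about 80 mm tall with the pegs; origin under its centre
- green_tub: bystander: closed green tub 118 x 158 x 80 mm; origin under its centre
- shaker: bystander: glass salt shaker, 37 mm across, 65 mm tall, near the robot; origin under its centre
- spoon: bystander: teaspoon 140 mm long lying on the shelf near the robot

How it is judged:
By the outcome, as a careful person would: the job done as asked, in the order asked, and still so for the second after the job is handed in, while the arm keeps its last pose, push and grip.
It also fails if it takes over 64 s, if anything falls off the work surface, if the arm or the gripper's body presses on something with over 40 N, if the wrist force passes 120 N, or if a joint passes its speed limit or range.

ROBOT

A 7-joint arm with a two-finger parallel gripper is mounted at the origin on the work surface. World frame = base frame: x ahead of the robot, y to its left, z up, the work surface at z = 0. Lengths are in m, angles in rad, forces in N, time in s.
With the tool pointing down it reaches from about 0.35 to 0.775 m from the base axis. Payload 3.1 kg.
Tool frame: the origin (TCP) lies midway between the tips of the shut fingers; the grasp point (between the pads) lies 19 mm behind it (env.grip_point_offset is the distance from the TCP to the grasp point, in m); z points along the fingers, y is the line along which they close (so a half turn about z gives the same grasp; the last joint's range is limited). The gripper opens to 85 mm and grips with 20 to 120 N. Pads are 22 mm wide; open, the fingers measure 114 mm over their backs; the gripper's body (76 mm by 85 mm) begins 54 mm behind the grasp point. The pads swing forward as they close: fully open they stand 13 mm farther back than shut.
Start: joints at [1.207, 0.311, 0.014, 1.512, -0.004, 1.319, -0.027], TCP at [0.174, -0.522, 0.231] pointing down, gripper open.
Joint ranges: [-2.7, 2.7], [-0.3, 1.91], [-1.27, 1.3], [0.12, 2.57], [-1.44, 4.58], [0.2, 2.03], [-3.05, 3.05]. Speed limits (rad/s): [2.79, 2.79, 3.14, 3.14, 3.14, 3.14, 3.14].

INTERFACE

Orientations are given as a rotation vector (axis times angle).
In Python, from workcell import env gives the robot as it stands. The module is installed in compiled form; this text tells all that it offers. Calls block until the motion is done:
- env.reach(position, orientation): joint-space move of the TCP to a pose.
- env.servo_line(position, feed=0.15, rotation=None): straight line of the TCP; rotation=None keeps the orientation; feed is the mean speed in m/s.
- env.goto_joints(angles): joint-space move.
- env.move_gripper(opening): finger opening in m; the grip force is fixed at half the most; returns when the fingers have stopped.
- env.dwell(seconds).
- env.inverse_kinematics(position, orientation): joint angles nearest the present ones, or None.
- env.state(): the state.
- env.snapshot(name): name is "scene" or "top" or "wrist"; returns the picture (400x640x3 uint8, red, green, blue); there is no depth.
- env.calibration(name): a dict with "mtx" (3x3 intrinsics, pixels), "R" (3x3) and "t" (3): a world point X has camera coordinates R X + t; the wrist camera has in their place "mount" (4x4, takes a point from camera to tool coordinates, whose origin is the TCP and whose axes are the flange's). Camera axes: x right, y down, z forward; pixel columns grow to the right and rows downward; lengths in m; the calibration is good to about 2 mm. A picture is of the moment at which its call begins: read the wrist's pose just before it. calibration takes no time and is no camera call.
A pose or a line that the arm cannot do raises env.PlanningError and nothing moves.
- env.finish_job(): hands the job in; it is judged then, once.
The state is a dict: "time": time; "q": joint angles; "joint_vel": joint speeds; "effort": joint torques, N m; "eef_pos": TCP position; "orientation": TCP orientation; "force": force on the tool from outside, world axes, zero at the start; "ft_torque": the same for the moment, N m; "opening": finger opening in m; "finger_force": force on a finger pad.
Only numpy, scipy, OpenCV 4.12 (cv2) and the standard library are available. Lean on these libraries where they do the work, as an engineer would, in place of code of your own. Each camera call takes 0.05 s, during which the arm holds its last target. There are 200 camera calls.

## Working session

There is one attempt and no reset: what is moved stays moved. The work goes in short steps, each a Python script; the robot and the scene stay as the last script left them, time stands still between calls to the robot, and variables do not carry over. Pictures are saved under pics/ and viewed, at most 10 in all, crops included, and the job is handed in when it is done.

```bash
mkdir -p pics
cat > h.py <<'E'
import numpy as np, cv2
from scipy.spatial.transform import Rotation as R
from workcell import env
def save(n,f):
    im=env.snapshot(n); cv2.imwrite('pics/'+f,im[:,:,::-1]); return im
def cam(name,state=None):
    c=env.calibration(name)
    if 'R' in c: return c['mtx'],np.array(c['R']),np.array(c['t']).ravel()
    s=state or env.state(); T=np.eye(4); T[:3,:3]=R.from_rotvec(s['orientation']).as_matrix(); T[:3,3]=s['eef_pos']
    M=np.linalg.inv(T@np.array(c['mount'])); return c['mtx'],M[:3,:3],M[:3,3]
def onplane(C,uv,z):
    K,Rm,t=C; d=Rm.T@np.linalg.inv(K)@np.array([uv[0],uv[1],1.]); o=-Rm.T@t
    return o+d*(z-o[2])/d[2]
def proj(C,X):
    K,Rm,t=C; p=K@(Rm@np.array(X)+t); return p[:2]/p[2]
def tri(C1,a,C2,b):
    P=[np.array(C[0])@np.c_[C[1],C[2]] for C in (C1,C2)]
    x=cv2.triangulatePoints(P[0],P[1],np.array(a,float).reshape(2,1),np.array(b,float).reshape(2,1)); return (x[:3]/x[3]).ravel()
E
python3 - <<'E'
from h import *
save('scene','scene.png');save('top','top.png')
for n in ('scene','top'):
    K,Rm,t=cam(n); print(n,K,-Rm.T@t,Rm)
print(env.calibration('wrist')); print(env.state()); print(env.grip_point_offset)
E
```

```text
scene [[457.97639356   0.         315.10802522]
 [  0.         457.97639356 203.77400412]
 [  0.           0.           1.        ]] [1.16133202 0.17606832 0.74546404] [[-0.31219375  0.94982134  0.01935151]
 [ 0.67726029  0.23679885 -0.69659515]
 [-0.66622336 -0.20436664 -0.7172034 ]]
top [[411.4506467    0.         325.75177287]
 [  0.         411.4506467  193.9479106 ]
 [  0.           0.           1.        ]] [0.44369362 0.00218982 0.89655083] [[ 1.20962045e-02 -9.99926583e-01  7.14240429e-04]
 [-9.88289715e-01 -1.20640844e-02 -1.52111460e-01]
 [ 1.52108909e-01  1.13409487e-03 -9.88363088e-01]]
{'mtx': array([[354.73727965,   0.        , 318.58968558],
       [  0.        , 354.73727965, 202.05304343],
       [  0.        ,   0.        ,   1.        ]]), 'mount': array([[-2.87015798e-04, -9.48458294e-01, -3.16901851e-01,
         8.19205565e-02],
       [ 9.99999918e-01, -3.62639648e-04,  1.79654386e-04,
         6.04281167e-04],
       [-2.85315868e-04, -3.16901773e-01,  9.48458320e-01,
        -1.41990826e-01],
       [ 0.00000000e+00,  0.00000000e+00,  0.00000000e+00,
         1.00000000e+00]])}
{'time': 0.1, 'q': array([ 1.20731176,  0.31166037,  0.01400547,  1.51288562, -0.00437975,
        1.31918719, -0.02719732]), 'joint_vel': array([-1.67335851e-05, -4.06752785e-03,  7.69166629e-04, -4.48814159e-03,
       -5.09321193e-04,  2.71815631e-03, -1.36456909e-03]), 'effort': array([ 1.21913603e-03, -3.80854225e+01,  1.46849924e-01, -2.31240481e+01,
        1.23881307e-02,  8.13181599e-03, -1.61738075e-05]), 'eef_pos': array([ 0.1737398 , -0.52115953,  0.23032615]), 'orientation': array([-3.09896447e+00, -5.03061969e-01,  7.04066697e-04]), 'force': array([-0.78728867,  0.68110196,  0.08166442]), 'ft_torque': array([-0.02066203,  0.01011768, -0.00341541]), 'finger_force': 0.0, 'opening': 0.08524918602699691}
0.0187
```

View pics/top.png

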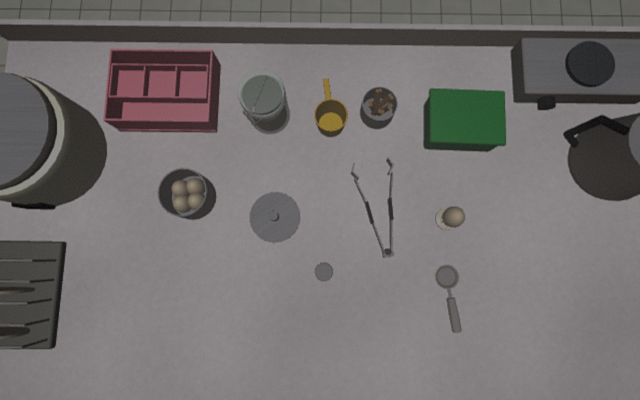

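View pics/scene.png

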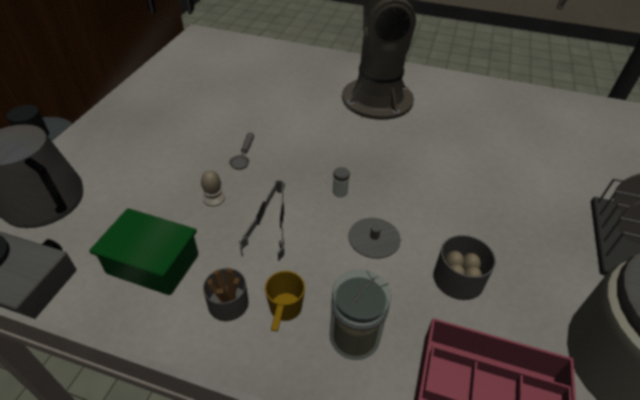

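The top view shows the tin at (186,193), lid knob at (274,215), tongs hinge at (388,253), pads at (369,212) and (391,208), jaws at (354,173) and (390,163), egg at (454,216) and shaker at (323,271). The scene view agrees: tin on the left (+y), egg on the right.

Run:
```python
from h import *
T=cam('top');S=cam('scene')
print(proj(S,[0,0,0]),proj(S,[.174,-.522,.231]),proj(T,[.174,-.522,.231]))
f=lambda n,a,z:print(n,onplane(T,a,z).round(4))
f('tin',(184.5,193),.075);f('knob',(274,215),.038);f('plate',(275,217),.01)
f('hinge',(388,253),.014);f('padL',(369,212),.028);f('padR',(391,208),.028);f('tipL',(354,173),.026);f('tipR',(390,163),.026)
f('egg',(454,216),.06);f('cup',(446,219),.029);f('shaker',(323,271),.065)
f('jar',(263,95),.145);f('ylw',(331,115),.065);f('peg',(379,105),.08);f('green',(466,118),.08)
print('egg tri',tri(T,(454,216),S,(210,183)), 'knob tri',tri(T,(274,215),S,(376,231)))
# IK check
for p in ([.36,.12,.1],[.36,.12,.3]):print(env.inverse_kinematics(p,[np.pi,0,0]))
```

```text
[376.73575768  98.53060266] [172.25947782  17.51268716] [673.25017912 443.74568866]
tin [0.5686 0.2885 0.075 ]
knob [0.5299 0.111  0.038 ]
plate [0.5284 0.1123 0.01  ]
hinge [ 0.4543 -0.1305  0.014 ]
padL [ 0.5397 -0.089   0.028 ]
padR [ 0.5488 -0.1358  0.028 ]
tipL [ 0.6241 -0.0572  0.026 ]
tipR [ 0.6472 -0.1351  0.026 ]
egg [ 0.5301 -0.2591  0.06  ]
cup [ 0.5267 -0.2516  0.029 ]
shaker [0.4167 0.0067 0.065 ]
jar [0.75   0.1258 0.145 ]
ylw [ 0.7401 -0.0059  0.065 ]
peg [ 0.7576 -0.1052  0.08  ]
green [ 0.7317 -0.2848  0.08  ]
egg tri [ 0.53085206 -0.261433    0.04969723] knob tri [0.53029715 0.11397483 0.0301319 ]
[ 0.57853661  0.22742409 -1.05092644  2.09867241  0.24423099  0.94284423
 -2.17723826]
[ 0.68173137 -0.08325572 -0.95857405  1.7546502  -0.06874033  1.43517973
 -1.83669801]
```

```bash
cat >> h.py <<'E'
def ori(yaw): return (R.from_euler('z',yaw,degrees=True)*R.from_euler('x',180,degrees=True)).as_rotvec()
E
python3 - <<'E'
from h import *
np.set_printoptions(precision=2,suppress=True)
for yaw in (-180,-170,0,11,90):
  for p in ([.47,.112,.25],[.53,.112,.014],[.5686,.288,.09],[.544,-.112,.0],[.435,-.259,.04],[.435,-.259,.2]):
    print(yaw,p,env.inverse_kinematics(p,ori(yaw)))
E
```

```text
-180 [0.47, 0.112, 0.25] [ 0.53  0.29 -1.    1.63  0.25  1.36  1.07]
-180 [0.53, 0.112, 0.014] [ 0.32  0.66 -0.79  1.78  0.57  0.95  0.86]
-180 [0.5686, 0.288, 0.09] [ 0.07  0.81 -0.98  1.42  0.68  1.28  0.61]
-180 [0.544, -0.112, 0.0] [ 0.59  0.64 -0.58  1.75  0.44  0.89  1.39]
-180 [0.435, -0.259, 0.04] [ 0.94  0.49 -0.57  1.86  0.33  0.89  1.79]
-180 [0.435, -0.259, 0.2] [ 0.96  0.29 -0.58  1.66  0.17  1.24  1.92]
-170 [0.47, 0.112, 0.25] [ 0.54  0.3  -1.01  1.63  0.26  1.36  1.24]
-170 [0.53, 0.112, 0.014] [ 0.34  0.67 -0.82  1.77  0.59  0.96  1.02]
-170 [0.5686, 0.288, 0.09] [ 0.07  0.81 -0.99  1.42  0.68  1.28  0.78]
-170 [0.544, -0.112, 0.0] [ 0.59  0.64 -0.59  1.75  0.44  0.89  1.56]
-170 [0.435, -0.259, 0.04] [ 0.96  0.49 -0.59  1.86  0.34  0.89  1.95]
-170 [0.435, -0.259, 0.2] [ 0.98  0.3  -0.6   1.66  0.17  1.24  2.09]
0 [0.47, 0.112, 0.25] [ 0.53  0.29 -1.    1.63  0.25  1.36 -2.07]
0 [0.53, 0.112, 0.014] [ 0.24  0.61 -0.66  1.78  0.46  0.91 -2.2 ]
0 [0.5686, 0.288, 0.09] [-0.06  0.7  -0.72  1.43  0.47  1.19 -2.4 ]
0 [0.544, -0.112, 0.0] [ 0.4   0.58 -0.31  1.76  0.23  0.
[... 262 characters left out ...]
0.51  0.93 -2.04]
11 [0.5686, 0.288, 0.09] [-0.06  0.7  -0.7   1.43  0.46  1.19 -2.2 ]
11 [0.544, -0.112, 0.0] [ 0.45  0.59 -0.38  1.76  0.28  0.85 -1.44]
11 [0.435, -0.259, 0.04] [ 0.66  0.43 -0.2   1.87  0.11  0.85 -0.97]
11 [0.435, -0.259, 0.2] [ 0.66  0.25 -0.19  1.67  0.05  1.22 -0.92]
90 [0.47, 0.112, 0.25] [ 0.53  0.29 -1.    1.63  0.25  1.36 -0.5 ]
90 [0.53, 0.112, 0.014] [ 0.3   0.65 -0.76  1.78  0.54  0.94 -0.68]
90 [0.5686, 0.288, 0.09] [ 0.06  0.79 -0.95  1.42  0.65  1.26 -0.95]
90 [0.544, -0.112, 0.0] [ 0.59  0.64 -0.58  1.75  0.44  0.89 -0.18]
90 [0.435, -0.259, 0.04] [ 0.82  0.46 -0.41  1.86  0.23  0.87  0.3 ]
90 [0.435, -0.259, 0.2] [ 0.83  0.27 -0.4   1.67  0.11  1.23  0.4 ]
```

```bash
cat > look.py <<'E'
from h import *
np.set_printoptions(precision=3,suppress=True)
env.goto_joints([-0.22,.31,0,1.51,0,1.32,-1.8])
print(env.state()['time'],env.state()['eef_pos'])
for n,(x,y) in (('lid',(.53,.112)),('tin',(.5686,.2885))):
    z={'lid':.22,'tin':.257}[n]
    env.reach([x,y,z],ori(0)); env.dwell(.3); s=env.state(); im=save('wrist','w_%s.png'%n)
    C=cam('wrist',s); np.save('C_%s.npy'%n,np.c_[C[0],C[1],C[2]])
    print(n,s['time'],s['q'],s['eef_pos'],s['orientation'],proj(C,[x,y,.038 if n=='lid' else .075]))
a=cv2.imread('pics/w_lid.png');b=cv2.imread('pics/w_tin.png')
cv2.imwrite('pics/w_both.png',np.vstack([a[:300],b[:300]]))
E
python3 look.py
```

```text
2.6667 [0.541 0.102 0.232]
lid 3.2167 [-0.233  0.301 -0.007  1.552  0.003  1.288 -1.813] [0.531 0.112 0.22 ] [ 3.142 -0.001  0.002] [317.535 176.374]
tin 4.3333 [-0.449  0.489 -0.073  1.191  0.035  1.462 -2.091] [0.569 0.287 0.257] [ 3.141 -0.004  0.   ] [316.001 176.098]
```

View pics/w_both.png

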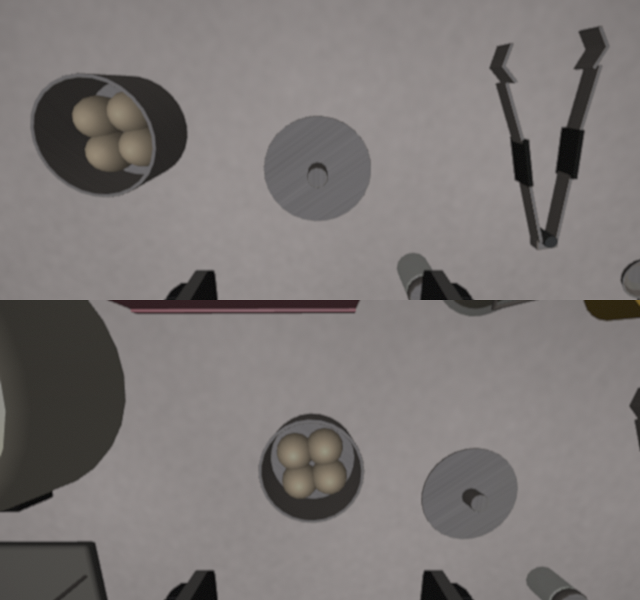

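The wrist views show the lid plate centred near (318,168) with its knob top at (317,170), and the tin rim centred near (312,167). The tongs lie at upper right in the lid view. Next I fit circles on the known planes.

```bash
cat >> h.py <<'E'
from scipy.optimize import least_squares
def circ(C,gray,c,r,z,win=.008,it=4):
    g=cv2.GaussianBlur(gray,(0,0),1.).astype(np.float32)
    c=np.array(c,float); ds=np.arange(-win,win,.0004)
    for _ in range(it):
        pts=[]
        for a in np.linspace(0,2*np.pi,120,endpoint=False):
            d=np.array([np.cos(a),np.sin(a)])
            uv=np.array([proj(C,[*(c+d*(r+k)),z]) for k in ds],np.float32)
            v=cv2.remap(g,uv[:,0].reshape(1,-1),uv[:,1].reshape(1,-1),cv2.INTER_LINEAR)[0]
            dv=np.abs(np.gradient(v)); i=dv.argmax()
            if dv[i]>.5: pts.append(c+d*(r+ds[i]))
        pts=np.array(pts)
        s=least_squares(lambda p:np.hypot(*(pts-p[:2]).T)-p[2],[*c,r],loss='soft_l1',f_scale=.0007).x
        c=s[:2]
    res=np.abs(np.hypot(*(pts-c).T)-s[2]); return s,len(pts),np.median(res)
def load(n):
    M=np.load('C_%s.npy'%n); return M[:,:3],M[:,3:6],M[:,6]
E
python3 - <<'E'
from h import *
np.set_printoptions(precision=4,suppress=True)
for n,im,c,r,z in (('lid','lid',(.53,.112),.055,.01),('tin','tin',(.5686,.2885),.05,.075),('lid','tin',(.53,.112),.055,.01),('tin','lid',(.5686,.2885),.05,.075)):
    print(n,im,circ(load(im),cv2.imread('pics/w_%s.png'%im,0),c,r,z))
T=cam('top');g=cv2.imread('pics/top.png',0)
print(circ(T,g,(.53,.112),.055,.01),circ(T,g,(.5686,.2885),.05,.075))
C=load('lid'); print('knobtop',onplane(C,(317.5,170),.038))
for n,p,z in (('hinge',(545,240),.028),('padL',(518,160),.028),('padR',(571,152),.028),('tipL',(503,45),.026),('tipR',(592,32),.026),('padL bot',(523,163),.014)):print(n,onplane(C,p,z))
E
```

```text
lid lid (array([0.5291, 0.1124, 0.0546]), 120, np.float64(0.00019998043792173945))
tin tin (array([0.5739, 0.2929, 0.0488]), 120, np.float64(0.001215627320313089))
lid tin (array([0.5293, 0.1137, 0.0549]), 120, np.float64(0.00032515349098539634))
tin lid (array([0.5713, 0.2909, 0.048 ]), 120, np.float64(0.00042852507863358133))
(array([0.5293, 0.1133, 0.0547]), 120, np.float64(0.000517136816627569)) (array([0.5711, 0.2927, 0.0488]), 120, np.float64(0.0005214976291288732))
knobtop [0.5361 0.112  0.038 ]
hinge [ 0.4596 -0.1223  0.028 ]
padL [ 0.5433 -0.0797  0.028 ]
padR [ 0.551  -0.1287  0.028 ]
tipL [ 0.6446 -0.0499  0.026 ]
tipR [ 0.6548 -0.125   0.026 ]
padL bot [ 0.5374 -0.0933  0.014 ]
```

Run:
```python
from h import *
np.set_printoptions(precision=4,suppress=True)
for im in ('tin','lid'):
  for r in (.047,.05):
    for c in ((.5725,.292),(.5705,.290)):
      print(im,r,circ(load(im),cv2.imread('pics/w_%s.png'%im,0),c,r,.075,win=.0035))
a=cv2.imread('pics/w_tin.png'); C=load('tin')
a=cv2.resize(a[100:240,240:390],None,fx=4,fy=4,interpolation=cv2.INTER_CUBIC)
for r,col in ((.047,(0,0,255)),(.05,(0,255,0))):
  for t in np.linspace(0,6.283,60):
    u=(proj(C,[.5725+r*np.cos(t),.292+r*np.sin(t),.075])-[240,100]+.5)*4
    cv2.circle(a,tuple(int(q) for q in u),1,col,-1)
cv2.imwrite('pics/ov.png',a)
```

```text
tin 0.047 (array([0.5727, 0.293 , 0.048 ]), 120, np.float64(0.000655273223580246))
tin 0.047 (array([0.5726, 0.293 , 0.048 ]), 120, np.float64(0.0007037790829643245))
tin 0.05 (array([0.5739, 0.293 , 0.0488]), 120, np.float64(0.001204543467413062))
tin 0.05 (array([0.5739, 0.2929, 0.0488]), 120, np.float64(0.0013226222469462784))
lid 0.047 (array([0.5712, 0.291 , 0.0479]), 120, np.float64(0.0004133217206387617))
lid 0.047 (array([0.5712, 0.291 , 0.0479]), 120, np.float64(0.000431686200282784))
lid 0.05 (array([0.5713, 0.291 , 0.048 ]), 120, np.float64(0.00042284861028716106))
lid 0.05 (array([0.5713, 0.2909, 0.048 ]), 120, np.float64(0.0004687654336468783))
```

View pics/ov.png

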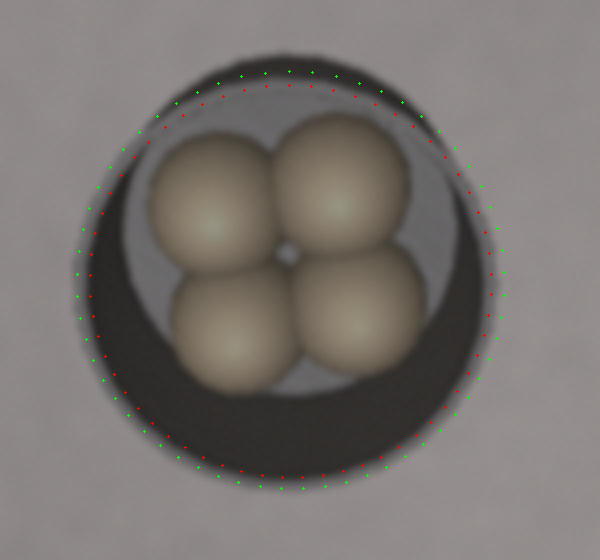

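The overlay shows the rim fits to about 1 mm with its centre at (0.572, 0.2925). I'll grasp the lid there.

Run:
```python
from h import *
np.set_printoptions(precision=4,suppress=True)
def pr(n):
    s=env.state(); print(n,round(s['time'],2),s['eef_pos'],s['force'],s['opening'],s['finger_force'])
env.reach([.5292,.1125,.10],ori(0)); env.servo_line([.5292,.1125,.0155],feed=.12); pr('down')
env.move_gripper(.02-.004); pr('grip')
env.servo_line([.5292,.1125,.15],feed=.12); env.dwell(.2); pr('up')
env.servo_line([.572,.2925,.15],feed=.2); env.dwell(.3); pr('over')
save('wrist','over.png')
```

```text
down 6.19 [0.5301 0.1131 0.0163] [0.8753 0.5414 0.5899] 0.08565243996517195 0.0
grip 6.82 [0.5294 0.1125 0.016 ] [-1.07    0.4477  3.5193] 0.01816562188562475 58.514649868011475
up 8.29 [0.5288 0.1124 0.1493] [ 0.15   -0.5888 -0.8823] 0.018080530145755926 58.5714715719223
over 9.67 [0.5722 0.2915 0.1502] [-0.1078 -1.1654 -0.4334] 0.017825852827296887 58.59017193317413
```

View pics/over.png

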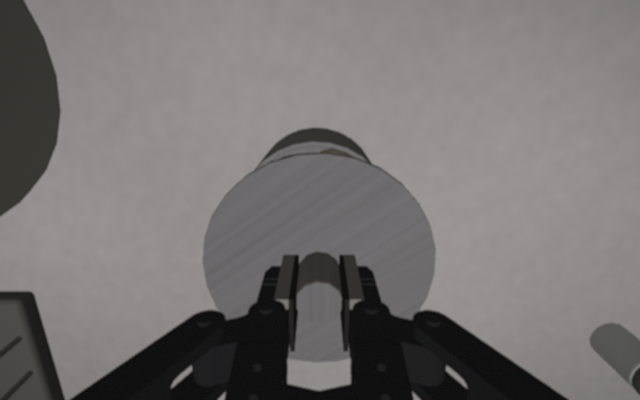

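The lid is held level by its knob above the tin, plate centre near (319,260). I'll fit its in-hand centre, then lower in small steps while watching the force.

Run:
```python
from h import *
np.set_printoptions(precision=4,suppress=True)
s=env.state(); C=cam('wrist',s); g=cv2.imread('pics/over.png',0)
z=s['eef_pos'][2]-.006
uv=np.array([[204,258],[435,258],[222,207],[416,205],[320,152],[270,165],[372,166],[208,283],[431,283]])
P=np.array([onplane(C,u,z)[:2] for u in uv])
r=least_squares(lambda p:np.hypot(*(P-p[:2]).T)-p[2],[.572,.2925,.055])
print(r.x,r.fun, s['eef_pos'])
print(circ(C,g[:],r.x[:2],.055,z,win=.004))
```

```text
[0.5722 0.291  0.0536] [ 0.0003  0.0003 -0.0009 -0.0009  0.0011 -0.0001 -0.      0.0001  0.0001] [0.5721 0.2918 0.1502]
(array([0.5731, 0.2914, 0.0544]), 101, np.float64(0.000564582245950046))
```

Run:
```python
from h import *
np.set_printoptions(precision=4,suppress=True)
def pr(n):
    s=env.state(); print(n,round(s['time'],2),s['eef_pos'],s['force'],s['opening']); return s
x,y=.572,.2928
env.servo_line([x,y,.100],feed=.12); env.dwell(.2); f0=pr('pre')['force'][2]
for z in np.arange(.096,.0835,-.0015):
    env.servo_line([x,y,z],feed=.02); s=pr('z%.4f'%z)
    if s['force'][2]-f0>5: break
```

```text
pre 10.48 [0.5728 0.2933 0.1013] [ 0.9822 -0.0064 -0.9173] 0.01785961674955524
z0.0960 10.83 [0.5718 0.2927 0.0957] [-0.623   0.368  -1.3108] 0.017794467935521613
z0.0945 11.08 [0.5719 0.2927 0.0943] [-0.2202 -1.568  -0.9288] 0.017732919424697652
z0.0930 11.33 [0.5719 0.2927 0.0928] [-0.593   0.6728 -1.9919] 0.017961086238974782
z0.0915 11.58 [0.5719 0.2928 0.0913] [-1.0088  0.0865 -2.4297] 0.018290703156964478
z0.0900 11.83 [0.5719 0.2927 0.0898] [ 0.0199  0.6578 -1.0083] 0.018276267799770443
z0.0885 12.08 [0.5719 0.2928 0.0884] [ 0.4011  0.4059 -0.9156] 0.01813803336108374
z0.0870 12.33 [0.5719 0.2927 0.0868] [ 0.1347 -0.2632 -1.7025] 0.01820174942981718
z0.0855 12.58 [0.5719 0.2927 0.0853] [-0.6642 -0.021  -1.5865] 0.017412956081716773
z0.0840 12.83 [0.5722 0.2929 0.085 ] [-2.2929 -0.2946  4.8256] 0.017856325589511137
```

The plug went in and the lid seated at z = 0.085. Now I release, rise, and look at the tongs.

Run:
```python
from h import *
np.set_printoptions(precision=4,suppress=True)
env.move_gripper(.06); 
env.servo_line([.572,.2928,.19],feed=.15); env.dwell(.1)
a=save('wrist','lidon.png')
env.goto_joints([0.1,.31,0,1.55,0,1.28,-1.3]); env.reach([.545,-.112,.2],ori(11)); env.dwell(.3)
s=env.state(); b=save('wrist','w_tongs.png'); C=cam('wrist',s); np.save('C_tongs.npy',np.c_[C[0],C[1],C[2]]); print(s['time'],s['eef_pos'],s['q'],R.from_rotvec(s['orientation']).as_matrix())
cv2.imwrite('pics/two.png',np.vstack([cv2.resize(a,(320,200)),b[:,:,:].mean(1,keepdims=True).astype(np.uint8)[:0].repeat(320,1) if 0 else np.zeros((0,320,3),np.uint8)])[:,:,::-1])
p=cv2.resize(a,(480,300)); q=b[0:300]
cv2.imwrite('pics/two.png',np.vstack([np.pad(p,((0,0),(0,160),(0,0))),q])[:,:,::-1])
```

```text
16.2917 [ 0.5455 -0.1105  0.2003] [ 0.1579  0.342   0.0156  1.5458 -0.0062  1.2531 -1.2018] [[ 0.9811  0.1932  0.0008]
 [ 0.1932 -0.9811  0.0005]
 [ 0.0008 -0.0004 -1.    ]]
```

View pics/two.png

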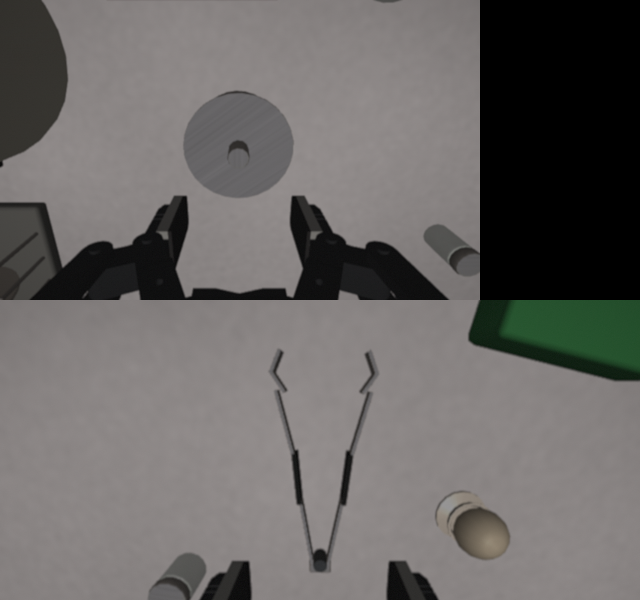

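The lid sits level on the tin. The tongs are nearly aligned with the gripper: pads near (297,177) and (347,177), hinge at (320,259), jaws near (274,73) and (374,73). The egg is near (481,232).

Run:
```python
from h import *
np.set_printoptions(precision=4,suppress=True)
C=load('tongs'); g=cv2.imread('pics/w_tongs.png',0)
# black rubber pads
m=(g<40).astype(np.uint8); n,l,st,ce=cv2.connectedComponentsWithStats(m)
for i in range(1,n):
    if st[i,4]>60 and st[i,1]<320: print(st[i],ce[i],onplane(C,ce[i],.016))
for nm,p,z in (('hinge',(320,259),.028),('tipL',(274,73),.026),('tipR',(375,74),.026),('egg',(481,232),.055),('cup',(459,215),.029)): print(nm,onplane(C,p,z))
T=cam('top');S=cam('scene')
K=cv2.imread('pics/w_tongs.png')[300-0:300] 
a=cv2.imread('pics/w_tongs.png').astype(int); e=((a[:,:,2]-a[:,:,0])>18).astype(np.uint8)
for nm,CC,f in (('w',C,'w_tongs'),('t',T,'top'),('s',S,'scene')):
    a=cv2.imread('pics/%s.png'%f).astype(int); e=((a[:,:,2]-a[:,:,0]>18)&(abs(a[:,:,2]-a[:,:,1])<40)).astype(np.uint8)
    n,l,st,ce=cv2.connectedComponentsWithStats(e); u=proj(CC,[.53,-.259,.05])
    for i in range(1,n):
        if st[i,4]>40 and np.linalg.norm(ce[i]-u)<40: print(nm,u,st[i],ce[i],onplane(CC,ce[i],.05))
```

```text
[ 470    0  170   80 3232] [533.633   44.2652] [ 0.6921 -0.2673  0.016 ]
[293 151   9  53 237] [297.0464 177.1561] [ 0.5397 -0.0914  0.016 ]
[341 152  11  52 271] [345.7491 177.4686] [ 0.5483 -0.1367  0.016 ]
[314 250  13  13 127] [319.7638 255.9685] [ 0.4625 -0.1286  0.016 ]
[   41   262   556   138 28841] [318.5137 357.4924] [ 0.3367 -0.152   0.016 ]
hinge [ 0.4653 -0.1282  0.028 ]
tipL [ 0.6272 -0.0569  0.026 ]
tipR [ 0.6428 -0.1402  0.026 ]
egg [ 0.5323 -0.2591  0.055 ]
cup [ 0.5364 -0.2477  0.029 ]
w [477.6382 232.095 ] [458 193  22  10 105] [467.0286 197.619 ] [ 0.5591 -0.2393  0.05  ]
w [477.6382 232.095 ] [451 207  15  16  48] [457.     213.7083] [ 0.5432 -0.2354  0.05  ]
w [477.6382 232.095 ] [437 212  10  19  88] [441.7386 220.1705] [ 0.5348 -0.2241  0.05  ]
w [477.6382 232.095 ] [ 464  218   45   41 1421] [486.6122 238.2372] [ 0.5258 -0.2689  0.05  ]
t [452.4564 216.5298] [447 208  17  17 217] [455.4839 216.0369] [ 0.5311 -0.2653  0.05  ]
s [210.8244 182.8158] [203 171  15  14 149] [209.8523 177.2752] [ 0.5145 -0.2693  0.05  ]
```

Run:
```python
from h import *
np.set_printoptions(precision=4,suppress=True)
def pr(n):
    s=env.state(); print(n,round(s['time'],2),s['eef_pos'],s['force'],round(s['opening'],4),s['finger_force']); return s
env.move_gripper(.075)
o=ori(10.3); env.reach([.544,-.1141,.06],o); env.servo_line([.544,-.1141,.012],feed=.1); env.servo_line([.544,-.1141,-.001],feed=.04); env.dwell(.2); pr('down')
for w in (.056,.053,.052,.051,.0505,.050,.0495,.049,.0485,.048):
    env.move_gripper(w); s=pr(w)
    if s['finger_force']>5.5: break
```

```text
down 18.57 [ 0.5442 -0.1142 -0.0008] [-0.0619  0.5585  0.2857] 0.075 0.0
0.056 18.89 [ 0.5441 -0.1141 -0.0009] [-0.8578 -0.3291 -0.357 ] 0.0562 0.0
0.053 19.11 [ 0.544  -0.1141 -0.0008] [ 0.42   -0.3186  1.6847] 0.0531 5.682466883445159
```

Run:
```python
from h import *
np.set_printoptions(precision=4,suppress=True)
def pr(n):
    s=env.state(); print(n,round(s['time'],2),s['eef_pos'],s['force'],round(s['opening'],4),s['finger_force']); return s
env.dwell(.2); pr('settle')
for w in (.0523,.0517,.0511,.0505,.050,.0495):
    env.move_gripper(w); env.dwell(.1); s=pr(w)
    if s['finger_force']>6.8: break
```

```text
settle 19.31 [ 0.5441 -0.1141 -0.0009] [-1.129   0.6314  1.6322] 0.0531 5.733695175731555
0.0523 19.62 [ 0.5441 -0.1142 -0.0007] [-1.2274  0.2096  3.4975] 0.0522 10.19696690607816
```

Run:
```python
from h import *
np.set_printoptions(precision=4,suppress=True)
def pr(n):
    s=env.state(); print(n,round(s['time'],2),s['eef_pos'],s['force'],round(s['opening'],4),s['finger_force']); return s
env.move_gripper(.0526); env.dwell(.2); pr('g')
env.servo_line([.544,-.1141,.02],feed=.04); env.dwell(.2); pr('up20')
env.servo_line([.544,-.1141,.15],feed=.1); env.dwell(.3); s=pr('up')
b=save('wrist','held.png')
env.reach([.435,-.245,.18],ori(0)); env.dwell(.4); s=pr('near'); b=save('wrist','held2.png'); C=cam('wrist',s); np.save('C_held2.npy',np.c_[C[0],C[1],C[2]])
```

```text
g 20.04 [ 0.5442 -0.1142 -0.0008] [-1.0442 -0.289   5.1739] 0.0527 7.95982661889866
up20 20.92 [ 0.5437 -0.1141  0.0197] [ 0.1513 -0.3886 -1.0895] 0.0525 9.067768533714116
up 22.67 [ 0.5439 -0.1141  0.1497] [-0.3531 -0.4155 -1.3805] 0.0526 9.070029188878834
near 23.84 [ 0.4354 -0.2444  0.1798] [ 0.1433 -0.6225 -1.7273] 0.0525 9.067807090468705
```

View pics/held2.png

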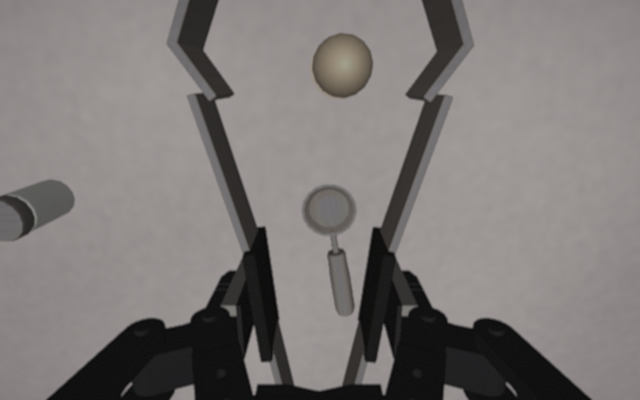

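The tongs are held straight: jaw vertices at (168,43) and (470,43), hence symmetric about column 319. The egg's silhouette is centred at (342,65).

Run:
```python
from h import *
np.set_printoptions(precision=4,suppress=True)
C=load('held2'); s=env.state(); e=s['eef_pos']; print(e, -C[1].T@C[2])
print('tip proj',proj(C,[e[0]+.095,e[1],.207]),'L',proj(C,[e[0]+.095,e[1]+.0465,.207]),'R',proj(C,[e[0]+.095,e[1]-.0465,.207]))
a=cv2.imread('pics/held2.png').astype(int); m=((a[:,:,2]-a[:,:,0])>12).astype(np.uint8)
n,l,st,ce=cv2.connectedComponentsWithStats(m)
for i in range(1,n):
    if st[i,4]>300: print(st[i],ce[i],onplane(C,ce[i],.05))
for z in (.05,.055): print(onplane(C,(342.5,65.5),z))
print('jaw',onplane(C,(168,43),.207),onplane(C,(471,43),.207),'inner vertex lower edges',onplane(C,(213,97),.207),onplane(C,(428,100),.207))
```

```text
[ 0.4353 -0.2445  0.1798] [ 0.5176 -0.2446  0.3217]
tip proj [318.1672  37.869 ] L [160.6685  37.6388] R [475.5659  38.099 ]
[ 309   33   63   67 3162] [340.2685  65.9766] [ 0.5294 -0.2602  0.05  ]
[ 0.5298 -0.2618  0.05  ]
[ 0.5295 -0.2615  0.055 ]
jaw [ 0.5289 -0.2     0.207 ] [ 0.529  -0.2899  0.207 ] inner vertex lower edges [ 0.5135 -0.2119  0.207 ] [ 0.5127 -0.2787  0.207 ]
```

Run:
```python
from h import *
np.set_printoptions(precision=4,suppress=True)
def pr(n):
    s=env.state(); print(n,round(s['time'],2),s['eef_pos'],s['force'],round(s['opening'],4),s['finger_force']); return s
x,y=.4352,-.2605
env.servo_line([x,y,.12],feed=.12); env.servo_line([x,y,.035],feed=.05); env.dwell(.3); pr('down')
save('wrist','around.png')
```

```text
down 26.71 [ 0.4352 -0.2605  0.0351] [-0.4567 -0.5113 -1.8836] 0.0524 9.0692942077294
```

View pics/around.png

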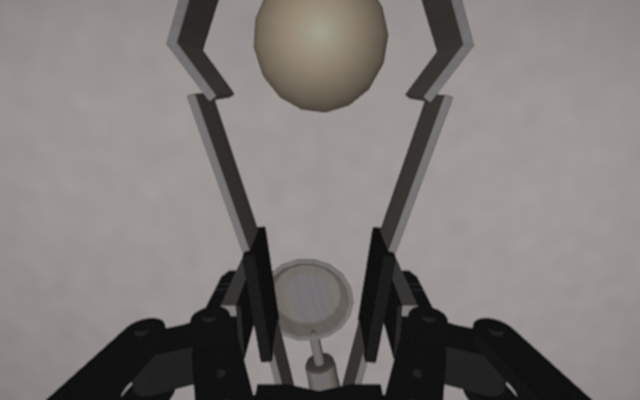

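The egg is centred between the jaws: egg columns 255 to 387, jaws symmetric about column 320, jaw vertices level with the egg's widest row. Now I close gradually.

Run:
```python
from h import *
np.set_printoptions(precision=4,suppress=True)
def pr(n):
    s=env.state(); print(n,round(s['time'],2),s['eef_pos'],s['force'],round(s['opening'],4),round(s['finger_force'],1)); return s
for w in (.048,.044,.040,.038,.0365,.0355,.035,.0345,.034,.0335,.033,.0325,.032,.0315,.031,.0305,.03,.0295,.029):
    env.move_gripper(w); s=pr(w)
    if s['finger_force']>=25: break
env.dwell(.2); pr('end')
```

```text
0.048 26.98 [ 0.4352 -0.2605  0.035 ] [-0.2371  0.3839 -1.7545] 0.0481 9.4
0.044 27.2 [ 0.4352 -0.2605  0.035 ] [-0.5461 -0.9633 -2.5976] 0.0444 9.7
0.04 27.42 [ 0.4352 -0.2605  0.035 ] [-0.3576 -0.3573 -1.9651] 0.0403 10.0
0.038 27.63 [ 0.4352 -0.2605  0.035 ] [ 0.52   -0.5162 -0.6938] 0.0382 10.2
0.0365 27.85 [ 0.4352 -0.2605  0.035 ] [-0.2357  0.4567 -1.8291] 0.0362 10.3
0.0355 28.07 [ 0.4352 -0.2605  0.035 ] [-0.7065 -0.4816 -0.1188] 0.0356 10.5
0.035 28.28 [ 0.4352 -0.2605  0.035 ] [-0.3643 -0.4768 -2.2198] 0.0353 10.7
0.0345 28.5 [ 0.4352 -0.2605  0.035 ] [ 0.6388  0.1862 -0.6256] 0.0346 11.0
0.034 28.72 [ 0.4352 -0.2605  0.035 ] [ 1.2533  0.7446 -0.9867] 0.0338 11.2
0.0335 28.93 [ 0.4352 -0.2605  0.035 ] [-0.418   0.2225 -1.8266] 0.0337 11.6
0.033 29.15 [ 0.4352 -0.2605  0.035 ] [ 0.3225 -0.075  -0.7414] 0.0336 16.9
0.0325 29.37 [ 0.4352 -0.2605  0.035 ] [ 0.2526 -0.7611 -0.6398] 0.0332 25.1
end 29.57 [ 0.4352 -0.2605  0.035 ] [-0.0101 -0.454  -0.3956] 0.0329 25.1
```

Run:
```python
from h import *
np.set_printoptions(precision=4,suppress=True)
def pr(n):
    s=env.state(); print(n,round(s['time'],2),s['eef_pos'],s['force'],round(s['opening'],4),round(s['finger_force'],1)); return s
env.move_gripper(.0323); pr('g')
env.servo_line([.4352,-.2605,.07],feed=.03); env.dwell(.2); pr('l')
env.servo_line([.4352,-.2605,.165],feed=.05); env.dwell(.6); s=pr('top')
C=cam('wrist',s); print(proj(C,[.53,-.2605,.18]))
a=save('wrist','fin.png'); b=save('scene','fs.png')
cv2.imwrite('pics/fin2.png',np.vstack([cv2.resize(a,(416,260)),cv2.resize(b[:,:,:],(416,260))])[:,:,::-1])
c=cv2.resize(a[:260],None,fx=1,fy=1); d=b[60:360]
cv2.imwrite('pics/fin2.png',np.vstack([c,d])[:,:,::-1])
```

```text
g 29.78 [ 0.4352 -0.2606  0.0351] [-0.6279  0.2606 -1.4823] 0.0332 28.8
l 31.3 [ 0.4351 -0.2604  0.0698] [ 0.5297 -0.228  -2.1029] 0.0328 28.7
top 33.95 [ 0.4352 -0.2605  0.165 ] [ 0.8386 -0.6838 -1.8426] 0.0329 28.7
[317.2047  42.7165]
```

View pics/fin2.png

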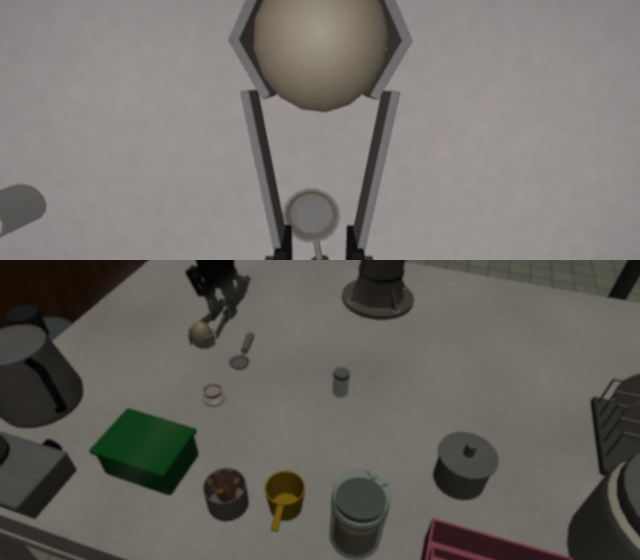

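The egg is held in the tongs at the scene view's (202,334), 13 cm up. The empty cup still stands at (213,395), the lid is level on the tin at (467,455), and nothing else moved.

```bash
python3 -c "
from workcell import env
print(env.finish_job(), env.state()['time'])"
```

```text
the job is handed in; nothing more can be done
the job is handed in; nothing more can be done
```

The lid is seated level on the tin, and the egg is held still in the tongs about 13 cm above where it sat; the job was handed in at about 34 s on the robot clock.

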